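Seat the vacuum pod's new pad and hold the key valve open

ROBOT

A 6-joint arm with a two-finger parallel gripper is mounted at the origin on a cart in front of the work surface, level with it; the furniture and walls round the work are solid. World frame = base frame: x ahead of the robot, y to its left, z up, the work surface at z = 0. Lengths are in m, angles in degrees, forces in N, time in s.
With the tool pointing down it reaches from about 0.325 to 0.85 m from the base axis. Payload 15.5 kg.
Tool frame: the origin (TCP) lies at the very end of the fingers, on their centre line; the grasp point (between the pads) lies arm.grip_depth behind it (arm.grip_depth is the distance from the TCP to the grasp point, in m); z points along the fingers, y is the line along which they close (so a half turn about z gives the same grasp; the last joint's range is limited). The gripper opens to 91 mm and grips with 3 to 60 N. Pads are 32 mm wide; open, the fingers measure 118 mm over their backs; the gripper's body (76 mm by 178 mm) begins 60 mm behind the grasp point.
Start: joints at [62.309, 28.281, 77.091, -0, 74.628, -5.472], TCP at [0.236, 0.579, 0.214] pointing down, gripper open.
Joint ranges: [-166.48, 166.48], [-47.26, 123.95], [12.59, 153.08], [-70.14, 250.14], [6.76, 159.57], [-176.63, 176.63]. Speed limits (degrees/s): [108.29, 108.29, 147.25, 172.46, 172.46, 172.46].

INTERFACE

Orientations are given as a 3x3 rotation matrix whose columns are the frame's x, y, z axes.
In Python, from rig import arm gives the robot as it stands. Calls block until the motion is done:
- arm.move_to(position, orientation): joint-space move of the TCP to a pose.
- arm.move_l(position, orientation=None, feed=0.15): straight line of the TCP; orientation=None keeps the orientation; feed is the mean speed in m/s.
- arm.move_joints(angles): joint-space move.
- arm.grip(opening): finger opening in m; the grip force is fixed at half the most; returns when the fingers have stopped.
- arm.sleep(seconds).
- arm.solve_ik(position, orientation): joint angles nearest the present ones, or None.
- arm.snapshot(name): name is "side" or "top" or "wrist"; returns the picture (480x640x3 uint8, red, green, blue); there is no depth.
- arm.get_calibration(name): a dict with "intrinsics" (3x3 intrinsics, pixels), "k1" (the pictures are not rectified: a ray, as slopes to the right and down, at radius r is drawn at 1 + k1 r^2 times it, then the intrinsics apply), "cam_to_world" (4x4, takes a point from camera to world coordinates). Camera axes: x right, y down, z forward; pixel columns grow to the right and rows downward; lengths in m; the calibration is good to about 2 mm. A picture is of the moment at which its call begins: read the wrist's pose just before it. get_calibration takes no time and is no camera call; for the wrist camera it gives the pose at the moment of the call.
A pose or a line that the arm cannot do raises arm.Unreachable and nothing moves.
- arm.sign_off(): hands the job in; it is judged then, once.
Readings, each from a call of its own:
- arm.current_t(): time.
- arm.current_joint_positions(): joint angles.
- arm.current_dq(): joint speeds.
- arm.current_tau(): joint torques, N m.
- arm.current_ee_pos(): TCP position.
- arm.current_tool_rot(): TCP orientation.
- arm.current_force(): force on the tool from outside, world axes, zero at the start.
- arm.current_torque(): the same for the moment, N m.
- arm.current_width(): finger opening in m.
- arm.current_grasp_force(): force on a finger pad.
Only numpy, scipy, OpenCV 4.12 (cv2) and the standard library are available. Lean on these libraries where they do the work, as an engineer would, in place of code of your own. Each camera call takes 0.05 s, during which the arm holds its last target. There are 200 camera calls.

TASK

A new rubber pad has only been laid on the vacuum pod: press it down until it sits flat and fully home in its frame. Then take the yellow key from its parking block and put it into the key valve beside the pod; its pins are sticky, so rock the key to and fro as you push instead of forcing it, until its collar is fully home, and turn it a quarter turn clockwise. The valve springs shut when let go, so finish still holding the key turned; leave the blue key and everything else on the bench where they are.

Things in the scene. Friction and masses are not known exactly. Their poses are not given: they have to be found in the camera images.
- vac_unit: The vacuum pod unit, fixed to the bench: grey base plate 112 x 246 x 14 mm (x, y, z), at its -y end the pod (black frame on a light metal block), at its +y end the blue key valve, 64 x 70 mm, 60 mm high, with a dial gauge on its -x face. Origin on the bench under the middle; x to the back, y to the valve end, z up. Turned up to 0.25 rad about z.
- pad_seat (a point): Centre of the flat floor of the pod's frame, 42 mm above the bench; axes as the unit's. The rim stands 8 mm above this floor, 69 x 121 mm inside. A pad that is home lies on this floor. Sprung steel clips in the long sides hold a pad that is only laid on about 4.5 mm too high; 10 to 25 N pushes it past them, first at one end, then at the other (40 mm from the middle along y); it then stays down.
- pad_mid (a point): Middle of the loose black rubber pad, 66 x 118 x 17 mm (x, y, z), 8 mm above its underside and 8.5 mm below its flat ribbed top; axes as the unit's, z up. It starts in the mouth of the frame, on the clips. When home this point is 8 mm above pad_seat.
- lock_mouth (a point): Centre of the keyway on the steel face of the key valve, 62 mm above the bench; axes as the unit's. The keyway is a vertical bow-tie slot, 24.4 mm long (y), 5.4 mm wide (x) in the middle and 12 mm at its ends, with a 2.2 mm lead-in all round at the top. Under a throat 16 mm deep a rotor takes the key's blade; the key can only be turned right round when it is all the way in.
- lock_pins (a point): Point on the keyway's axis 4 mm under the face. Two sprung, sticky pins stand in the slot's ends here, on one side, two more 5 mm deeper on the other. Pushed straight the key jams on them, its collar 28 or 23 mm above the face. Rocked to and fro about its vertical axis by 0.28 to 0.3 rad each way under a push of 5 to 15 N it drops past both pairs; straighten it for the last 15 mm.
- key_yellow_bow (a point): Centre of the flat yellow bow (handle) of the key to use, 12 x 34 x 38 mm (x, y, z); grasp it across its 12 mm. z up, y along the bow's and blade's width. Underside of its 17 mm wide collar 27 mm below this point; a 4 mm stem and a flat blade 4 x 22 x 14 mm reach 32 mm below the collar. 150 g. Fits either way round, blade width along the unit's y. Home: this point 27 mm above lock_mouth.
- key_blue_bow (a point): The same point of the blue key, of the same shape, in the other slot; belongs to another unit, leave it there.
- key_block: Aluminium parking block for two keys, fixed to the bench, 44 x 116 mm, 42 mm high, on a dark foot 60 x 140 mm. Origin under its middle. Slots 32 mm either side of it along its y; which key stands in which varies. The keys stand upright with their collars on its top, blade width along its y; pull straight up 35 mm, 100 mm to clear the other key.
- valve_rotor (a joint): Angle of the valve's rotor in rad: 0 shut, grows as the key is turned clockwise seen from above, stop at 1.57. A spring of 0.02 to 0.07 N m turns it back to 0 as soon as the key is let go. The blade has some 0.1 rad of play in the rotor, so it trails the key by that much.
- vac_plug_0: Black rubber vacuum plug, 35 mm across, 37 mm high, standing on the bench behind the unit; bystander.
- vac_plug_1: Orange rubber vacuum plug, 35 mm across, 37 mm high, behind the unit; bystander.
- stop_pin_0: Steel stop pin, 30 mm across, 63 mm high, behind the unit; bystander.
- stop_pin_1: Steel stop pin like the other; bystander.
- gauge_block_0: Steel block with three holes, 25 x 50 x 30 mm, behind the unit; bystander.

How it is judged (in metres and radians):
On the way, in this order (a step that is already met when the one before it is completed fails the run):
1. the pad is pressed flat and fully home in the pod's frame while the yellow key is not yet in the valve (z of pad_mid in the frame of pad_seat below 0.0097 m and angle between the z axis of pad_mid and the z axis of vac_unit, either way round below 0.025 rad and horizontal distance between key_yellow_bow and lock_mouth above 0.02 m), for 0.2 s.
2. the yellow key is fully home in the valve, not yet turned (z of key_yellow_bow in the frame of lock_mouth below 0.029 m and horizontal distance between key_yellow_bow and lock_mouth below 0.006 m and value of joint valve_rotor below 0.4 rad), for 0.1 s.
3. the key has turned the valve a quarter turn clockwise (value of joint valve_rotor above 1.25 rad), for 0.3 s.
At the end, for the whole second after the job is handed in: The gripper still holds the yellow key, which is fully home in the valve (collar within 2.5 mm of the face) and keeps the rotor turned by more than 1.25 rad; the pad lies flat (within 0.025 rad) and home (within 1.7 mm) in the pod's frame; the blue key is still in its slot (value of joint valve_rotor above 1.25 rad and contact force between the fingers and key_yellow above 1 N and z of key_yellow_bow in the frame of lock_mouth below 0.0295 m and horizontal distance between key_yellow_bow and lock_mouth below 0.006 m and z of pad_mid in the frame of pad_seat below 0.0097 m and angle between the z axis of pad_mid and the z axis of vac_unit, either way round below 0.025 rad and distance of key_blue_bow from where it was at the start of the episode below 0.015 m); the arm keeps its last pose, push and grip.
It fails at once if the key is forced: more than 50 N between key and valve (contact force between key_yellow and vac_unit above 50 N).
It fails at once if the blue key is pulled out or shoved (distance of key_blue_bow from where it was at the start of the episode above 0.015 m).
It fails at once if a bystander is knocked about (distance of any of vac_plug_0, vac_plug_1, stop_pin_0, stop_pin_1, gauge_block_0 from where it was at the start of the episode above 0.03 m).
It also fails if it takes over 72 s, if anything falls off the work surface, if the arm or the gripper's body presses on something with over 40 N, if the wrist force passes 120 N, or if a joint passes its speed limit or range.

## Working session

There is one attempt and no reset: what is moved stays moved. The work goes in short steps, each a Python script; the robot and the scene stay as the last script left them, time stands still between calls to the robot, and variables do not carry over. Pictures are saved under pics/ and viewed, at most 10 in all, crops included, and the job is handed in when it is done.

```bash
ls; mkdir -p pics; python3 - <<'E'
from rig import arm
import cv2,numpy as np
for n in("top","side"):
    im=arm.snapshot(n); cv2.imwrite(f"pics/{n}0.png",im[...,::-1]); c=arm.get_calibration(n)
    print(n,c["intrinsics"],c["k1"],np.round(c["cam_to_world"],3))
print(arm.grip_depth,arm.current_t(),arm.current_force(),np.round(arm.current_tool_rot(),3))
E
```

```text
pics
top [[591.18268491   0.         313.95997016]
 [  0.         591.18268491 238.23719583]
 [  0.           0.           1.        ]] -0.1465033635718729 [[ 0.027 -0.997  0.078  0.486]
 [-1.    -0.026  0.015  0.112]
 [-0.013 -0.078 -0.997  1.035]
 [ 0.     0.     0.     1.   ]]
side [[589.46223289   0.         319.3980173 ]
 [  0.         589.46223289 254.7077133 ]
 [  0.           0.           1.        ]] -0.03453618470977993 [[-0.464  0.629 -0.624  1.186]
 [ 0.886  0.336 -0.32   0.433]
 [ 0.009 -0.701 -0.713  0.779]
 [ 0.     0.     0.     1.   ]]
0.0188 0.1 [ 0.77614077 -0.50077746 -0.44244505] [[-0.926  0.378 -0.001]
 [ 0.378  0.926 -0.001]
 [ 0.    -0.001 -1.   ]]
```

View pics/top0.png

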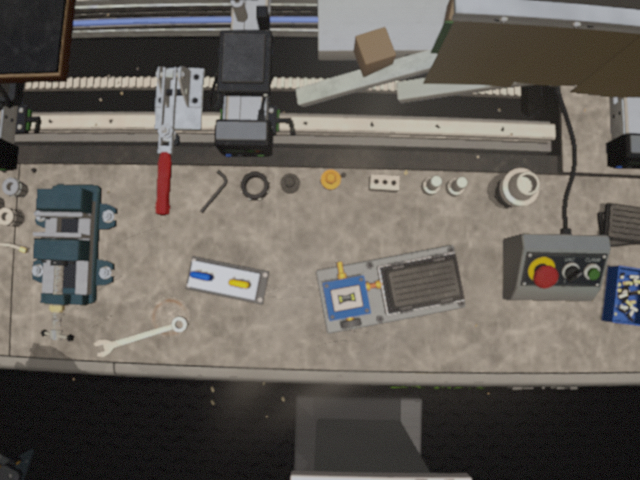

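View pics/side0.png

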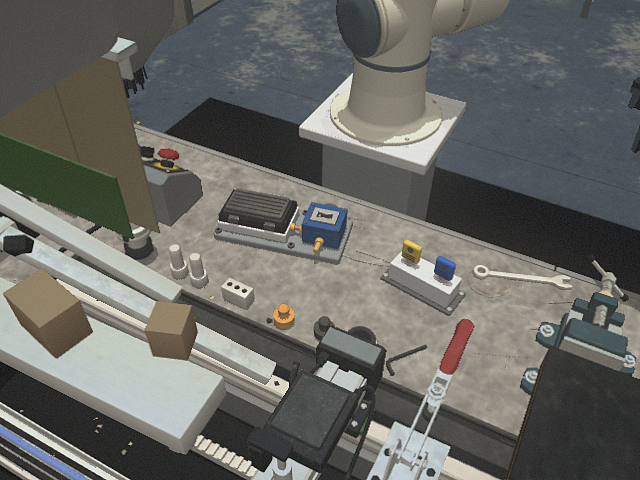

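The top view shows the pad at about (423,281), the valve keyway at (347,298), the yellow key at (239,283) and the blue key at (201,276). The side view shows the yellow bow at (411,250) and the valve at (325,222). I'll take rough positions from these, then look closer with the wrist camera.

```bash
cat > h.py <<'E'
from rig import arm
import cv2,numpy as np
def ray(px,c):
    K=c["intrinsics"];k=c["k1"];T=c["cam_to_world"]
    d=(np.array(px,float)-K[:2,2])/[K[0,0],K[1,1]]
    s=d.copy()
    for _ in range(20): s=d/(1+k*(s@s))
    v=T[:3,:3]@np.r_[s,1]; return T[:3,3],v/np.linalg.norm(v)
def onz(px,c,z):
    o,v=ray(px,c); return o+v*(z-o[2])/v[2]
def tri(rs):
    A=np.zeros((3,3));b=np.zeros(3)
    for o,v in rs:
        P=np.eye(3)-np.outer(v,v);A+=P;b+=P@o
    p=np.linalg.solve(A,b); return p,[np.linalg.norm(np.cross(p-o,v)) for o,v in rs]
def hsv(im): return cv2.cvtColor(im,cv2.COLOR_RGB2HSV)
def blobs(m,roi=None,amin=15):
    if roi: 
        q=np.zeros_like(m);x0,y0,x1,y1=roi;q[y0:y1,x0:x1]=m[y0:y1,x0:x1];m=q
    cs,_=cv2.findContours(m,cv2.RETR_EXTERNAL,cv2.CHAIN_APPROX_NONE)
    return sorted([c for c in cs if cv2.contourArea(c)>=amin],key=cv2.contourArea,reverse=True)
def cen(c):
    m=cv2.moments(c);return np.array([m['m10']/m['m00'],m['m01']/m['m00']])
def down(psi):  # tool y (closing line) at yaw psi from world x... y=(cos,sin)
    y=np.array([np.cos(psi),np.sin(psi),0]);z=np.array([0,0,-1.]);x=np.cross(y,z)
    return np.c_[x,y,z]
E
python3 - <<'E'
from h import *
rs={}
for n,roi,vroi in(("top",(180,250,275,310),(315,270,380,325)),("side",(390,230,470,290),(290,195,355,255))):
    im=cv2.imread(f"pics/{n}0.png")[...,::-1].copy();H=hsv(im);c=arm.get_calibration(n)
    for nm,lo,hi,r in(("yel",(20,120,90),(32,255,255),roi),("blu",(100,120,60),(125,255,255),roi),("valve",(100,100,50),(125,255,255),vroi)):
        b=blobs(cv2.inRange(H,lo,hi),r)
        print(n,nm,[(cv2.contourArea(x),np.round(cv2.minAreaRect(x),1) if 0 else cv2.minAreaRect(x)) for x in b[:2]])
        if b: rs.setdefault(nm,[]).append(ray(cen(b[0]),c))
for k,v in rs.items(): print(k,tri(v))
c=arm.get_calibration("top")
for p,z in(((347,298),.062),((423,281),.063),((239,283),.088),((201,276),.088),((228,279),.042)): print(p,onz(p,c,z))
im=cv2.imread("pics/top0.png")[235:345,170:480]
cv2.imwrite("pics/crop.png",cv2.resize(im,None,fx=2.5,fy=2.5,interpolation=cv2.INTER_CUBIC))
E
```

```text
top yel [(98.5, ((238.9615478515625, 283.19232177734375), (20.39607810974121, 6.275716304779053), 11.309932708740234))]
top blu [(94.5, ((200.53846740722656, 275.30767822265625), (21.57277488708496, 5.883484840393066), 11.309932708740234))]
top valve [(1368.0, ((346.2057189941406, 297.5798645019531), (37.890201568603516, 41.1646614074707), 79.2156982421875))]
side yel [(224.5, ((410.9000549316406, 251.20001220703125), (21.466251373291016, 17.441329956054688), 26.56505012512207))]
side blu [(99.5, ((444.2000427246094, 267.6000061035156), (21.466251373291016, 16.994115829467773), 26.56505012512207))]
side valve [(838.5, ((322.62451171875, 224.33584594726562), (41.40349197387695, 39.9906120300293), 10.61965560913086)), (19.0, ((320.0769348144531, 238.61538696289062), (18.43491554260254, 11.766966819763184), 11.309932708740234))]
yel (array([0.48411819, 0.24764058, 0.07416607]), [np.float64(0.0012092113033902476), np.float64(0.0012092113033901402)])
blu (array([0.49445084, 0.3111291 , 0.07992689]), [np.float64(0.0024276935958385537), np.float64(0.0024276935958386066)])
valve (array([0.46531056, 0.07140824, 0.05767845]), [np.float64(0.0006353266206490434), np.float64(0.0006353266206490453)])
(347, 298) [0.46516555 0.06979941 0.062     ]
(423, 281) [ 0.49602667 -0.05471088  0.063     ]
(239, 283) [0.48488629 0.24459907 0.088     ]
(201, 276) [0.49428714 0.3067128  0.088     ]
(228, 279) [0.49100464 0.26993046 0.042     ]
```

```bash
python3 - <<'E'
from h import *
T=arm.get_calibration("wrist")["cam_to_world"];R=arm.current_tool_rot();p=arm.current_ee_pos()
print("cam in tool",np.round(R.T@(T[:3,3]-p),3),np.round(R.T@T[:3,:3],2))
yaw=.2
for k in(0,np.pi):
    for P in((.465,.07,.1),(.484,.247,.09),(.496,-.055,.1)):
        for a in(yaw+.3,yaw,yaw-.8,yaw-1.6): 
            q=arm.solve_ik(P,down(a+k)); print(k,P,round(a,2),None if q is None else np.round(q,0))
E
```

```text
cam in tool [ 0.067 -0.    -0.172] [[ 0.   -0.97 -0.24]
 [ 1.    0.   -0.  ]
 [ 0.   -0.24  0.97]]
0 (0.465, 0.07, 0.1) 0.5 [  1.  25. 106.  -0.  49. -27.]
0 (0.465, 0.07, 0.1) 0.2 [  1.  25. 106.  -0.  49. -10.]
0 (0.465, 0.07, 0.1) -0.6 [  1.  25. 106.  -0.  49.  36.]
0 (0.465, 0.07, 0.1) -1.4 [  1.  25. 106.  -0.  49.  81.]
0 (0.484, 0.247, 0.09) 0.5 [21. 31. 96. -0. 53. -8.]
0 (0.484, 0.247, 0.09) 0.2 [21. 31. 96. -0. 53.  9.]
0 (0.484, 0.247, 0.09) -0.6 [21. 31. 96. -0. 53. 55.]
0 (0.484, 0.247, 0.09) -1.4 [ 21.  31.  96.  -0.  53. 101.]
0 (0.496, -0.055, 0.1) 0.5 [-13.  27. 102.  -0.  51. -42.]
0 (0.496, -0.055, 0.1) 0.2 [-13.  27. 102.  -0.  51. -25.]
0 (0.496, -0.055, 0.1) -0.6 [-13.  27. 102.  -0.  51.  21.]
0 (0.496, -0.055, 0.1) -1.4 [-13.  27. 102.  -0.  51.  67.]
3.141592653589793 (0.465, 0.07, 0.1) 0.5 [  1.  25. 106.  -0.  49. 153.]
3.141592653589793 (0.465, 0.07, 0.1) 0.2 [  1.  25. 106.  -0.  49. 170.]
3.141592653589793 (0.465, 0.07, 0.1) -0.6 [   1.   25.  106.   -0.   49. -144.]
3.141592653589793 (0.465, 0.07, 0.1) -1.4 [  1.  25. 106.  -0.  49. -99.]
3.141592653589793 (0.484, 0.247, 0.09) 0.5 [ 21.  31.  96.  -0.  53. 172.]
3.141592653589793 (0.484, 0.247, 0.09) 0.2 [  21.   31.   96.   -0.   53. -171.]
3.141592653589793 (0.484, 0.247, 0.09) -0.6 [  21.   31.   96.   -0.   53. -125.]
3.141592653589793 (0.484, 0.247, 0.09) -1.4 [ 21.  31.  96.  -0.  53. -79.]
3.141592653589793 (0.496, -0.055, 0.1) 0.5 [-13.  27. 102.  -0.  51. 138.]
3.141592653589793 (0.496, -0.055, 0.1) 0.2 [-13.  27. 102.  -0.  51. 155.]
3.141592653589793 (0.496, -0.055, 0.1) -0.6 [ -13.   27.  102.   -0.   51. -159.]
3.141592653589793 (0.496, -0.055, 0.1) -1.4 [ -13.   27.  102.   -0.   51. -113.]
```

```bash
python3 - <<'E'
from h import *
import pickle
out=[]
for i,(P,a) in enumerate([((.478,.015,.25),.22),((.489,.277,.22),-.15)]):
    arm.move_to(P,down(a)); arm.sleep(.3)
    c=arm.get_calibration("wrist"); im=arm.snapshot("wrist"); out.append((im,c))
    cv2.imwrite(f"pics/w{i}.png",im[...,::-1])
pickle.dump(out,open("w.pkl","wb")); print(arm.current_t(),arm.current_force(),np.round(c["intrinsics"],1),c["k1"])
E
```

```text
4.0333 [ 0.84731296 -0.16098977 -0.65370282] [[371.3   0.  320. ]
 [  0.  371.3 239.5]
 [  0.    0.    1. ]] 0.01818047803910699
```

View pics/w0.png

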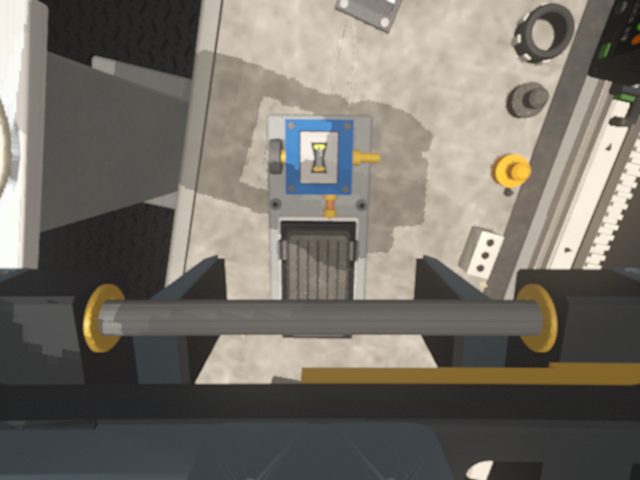

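View pics/w1.png

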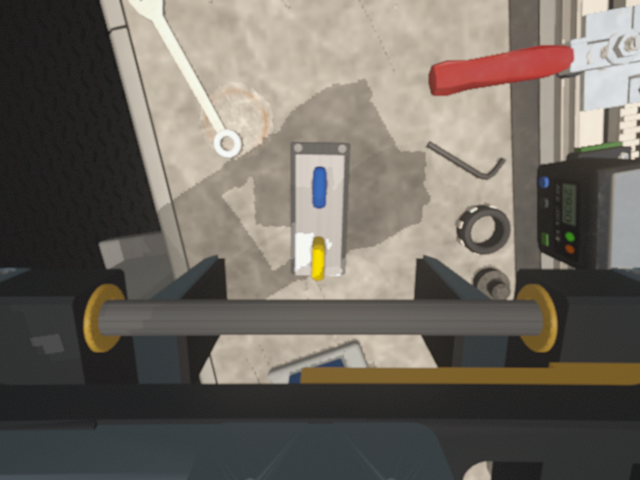

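w0 shows the valve top at (319,157), the keyway in the middle of it, and the pad at (318,265), partly hidden by the gripper. w1 shows the yellow key at (318,258) and the blue key at (319,187). Both views are nearly aligned with the tool.

```bash
python3 - <<'E'
from h import *
import pickle
(w0,c0),(w1,c1)=pickle.load(open("w.pkl","rb"))
def yawof(rect,c,z):
    b=cv2.boxPoints(rect); P=np.array([onz(p,c,z)[:2] for p in b]); e=[P[1]-P[0],P[2]-P[1]]
    L=[np.linalg.norm(v) for v in e]
    angs=[(np.arctan2(v[1],v[0])+np.pi/4)%(np.pi/2)-np.pi/4 for v in e]
    return P.mean(0).round(4),np.round(L,4),np.round(angs,3)
H=hsv(w0);ct=arm.get_calibration("top");top=cv2.imread("pics/top0.png")[...,::-1].copy();Ht=hsv(top)
for nm,h,c,roi in(("wrist",H,c0,(260,105,375,215)),("top",Ht,ct,(315,270,380,325))):
    b=blobs(cv2.inRange(h,(100,100,50),(125,255,255)),roi)[0]; print(nm,"blue",yawof(cv2.minAreaRect(b),c,.060))
    x,y,w,hh=cv2.boundingRect(b); cx,cy=x+w//2,y+hh//2; r=w//3
    b=blobs(cv2.inRange(h,(0,0,130),(180,80,255)),(cx-r,cy-r,cx+r,cy+r))[0]
    print(nm,"plate",yawof(cv2.minAreaRect(b),c,.062), cv2.contourArea(b))
# pad top strip in wrist: dark area rows 235-295
g=cv2.cvtColor(w0,cv2.COLOR_RGB2GRAY)
for r in range(232,296,8): print(r,''.join('%4d'%v for v in g[r,270:368:3]))
H1=hsv(w1)
for nm,lo,hi in(("yel",(20,120,90),(32,255,255)),("blu",(100,120,60),(125,255,255))):
    b=blobs(cv2.inRange(H1,lo,hi),(285,140,355,290))[0]; print(nm,cv2.minAreaRect(b),yawof(cv2.minAreaRect(b),c1,.088))
# block top
b=blobs(cv2.inRange(H1,(0,0,150),(180,60,255)),(290,150,350,275))[0]; print("block",cv2.minAreaRect(b),yawof(cv2.minAreaRect(b),c1,.042))
I=np.vstack([cv2.resize(w0[100:300,260:380],None,fx=3,fy=3)]);J=cv2.resize(w1[135:290,270:370],None,fx=3,fy=3)
K=np.zeros((600,660,3),np.uint8);K[:600,:360]=I;K[:465,360:660]=J;cv2.imwrite("pics/z.png",K[...,::-1])
E
```

```text
wrist blue (array([0.4635, 0.0705]), array([0.0622, 0.0686]), array([0.221, 0.243]))
wrist plate (array([0.4633, 0.0716]), array([0.0363, 0.0396]), array([0.221, 0.233])) 1596.0
top blue (array([0.4658, 0.071 ]), array([0.0678, 0.0622]), array([0.214, 0.211]))
top plate (array([0.4654, 0.0707]), array([0.0505, 0.0381]), array([0.213, 0.211])) 633.0
232  175 193 193 159  54  55  69  71  73  71  71  72  72  75  73  71  75  73  72  73  73  74  77  75  73  75  65  49  57 167 142 143 132
240  176 195 194 116  75  91  79  96  97  83  93 100  97  93 100  98  86  96  98  85  97 100 101 100 104 100  74  57  56 125 141 141 128
248  172 194 179 121 100 129  99 134 137 100 122 110  89  89  98  96  73 100  95  80  95 105  93  91 102  96  76 121  62 102 142 143 131
256  172 195 193 130  96 128  96 131 132 109 132 134 123 111 107  97  75  94  97  77  93  98  88  90  97  95  77 119  64 109 142 141 146
264  165 195 196 213  84  70  96 134 132  99 128 132 110 118 130 121 100 130 109  86  96  96  85  93 101 100  69  49 139 193 190 185 170
272  166 195 195 204  87  64  93 130 131 103 124 123 117 120 132 124 100 135 129  94 128 130 105 124 132 120  81  67 159 193 190 183 175
280  176 200 197 204  86  63  90 128 126  95 128 132 118 126 138 129 124 143 132  94 131 129  99 126 132 115  77  67 175 194 191 177 173
288  183 200 202 214 104  61  90 125 121  96 124 128 115 117 129 125 110 131 131 102 126 124  98 119 121  97  74  67 191 189 193 176 186
yel ((318.0, 258.5), (43.0, 12.0), 90.0) (array([0.4836, 0.2512]), array([0.0101, 0.0383]), array([-0.15 , -0.147]))
blu ((319.0, 187.0), (12.0, 40.0), 0.0) (array([0.4936, 0.3112]), array([0.0324, 0.0096]), array([-0.155, -0.15 ]))
block ((321.4999694824219, 213.99996948242188), (54.99999237060547, 119.99998474121094), 0.0) (array([0.4909, 0.2788]), array([0.1162, 0.0505]), array([-0.167, -0.15 ]))
```

View pics/z.png

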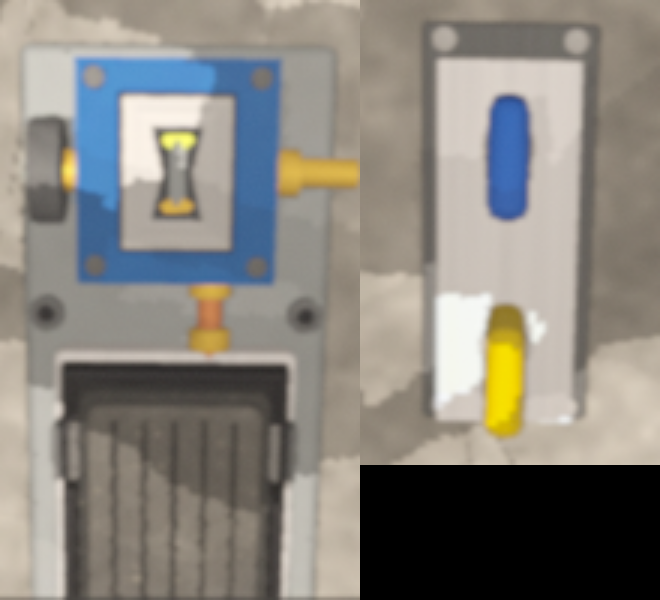

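The crop confirms the unit yaw is about 0.22, with the pad centred in line with the valve. I'll press the pad now with closed fingers, one end and then the other.

```bash
python3 - <<'E'
from h import *
yaw=.219; R=down(yaw); uy=np.array([-np.sin(yaw),np.cos(yaw)])
pad=np.array([.493,-.054])
arm.grip(0)
arm.move_to((*pad,.16),R)
for s in(1,-1,1):
    p=pad+uy*.04*s
    arm.move_l((*p,.075),R,feed=.15); arm.sleep(.15); f0=arm.current_force()[2]; z=.068; log=[]
    arm.move_l((*p,z),R,feed=.05)
    while z>.0575:
        z-=.0007; arm.move_l((*p,z),R,feed=.02); f=arm.current_force()[2]-f0; log.append((round(arm.current_ee_pos()[2]*1e3,1),round(f,1)))
        if f>32: break
    print(s,arm.current_t(),log)
    arm.move_l((*p,.075),R,feed=.15)
E
```

```text
1 11.6417 [(np.float64(67.3), np.float64(0.3)), (np.float64(66.6), np.float64(0.8)), (np.float64(65.9), np.float64(0.0)), (np.float64(65.2), np.float64(0.1)), (np.float64(64.5), np.float64(1.0)), (np.float64(63.8), np.float64(1.2)), (np.float64(63.0), np.float64(1.2)), (np.float64(62.4), np.float64(3.7)), (np.float64(61.8), np.float64(5.9)), (np.float64(61.2), np.float64(7.6)), (np.float64(60.5), np.float64(9.0)), (np.float64(59.8), np.float64(7.0)), (np.float64(59.3), np.float64(13.2)), (np.float64(58.9), np.float64(20.7)), (np.float64(58.5), np.float64(29.5))]
-1 16.7833 [(np.float64(67.3), np.float64(0.8)), (np.float64(66.6), np.float64(0.2)), (np.float64(65.9), np.float64(0.3)), (np.float64(65.2), np.float64(1.5)), (np.float64(64.5), np.float64(0.7)), (np.float64(63.8), np.float64(0.4)), (np.float64(63.0), np.float64(0.7)), (np.float64(62.4), np.float64(1.0)), (np.float64(61.7), np.float64(1.0)), (np.float64(61.0), np.float64(1.6)), (np.float64(60.3), np.float64(0.7)), (np.float64(59.6), np.float64(1.3)), (np.float64(58.8), np.float64(0.6)), (np.float64(58.6), np.float64(10.3)), (np.float64(58.5), np.float64(26.5))]
1 21.925 [(np.float64(67.3), np.float64(-0.2)), (np.float64(66.6), np.float64(0.4)), (np.float64(65.9), np.float64(0.5)), (np.float64(65.2), np.float64(0.1)), (np.float64(64.4), np.float64(0.1)), (np.float64(63.8), np.float64(0.5)), (np.float64(63.1), np.float64(-0.1)), (np.float64(62.4), np.float64(0.4)), (np.float64(61.6), np.float64(-0.3)), (np.float64(61.0), np.float64(0.3)), (np.float64(60.3), np.float64(-0.5)), (np.float64(59.6), np.float64(-0.9)), (np.float64(58.9), np.float64(-1.4)), (np.float64(58.6), np.float64(10.8)), (np.float64(58.5), np.float64(28.7))]
```

Both ends come into contact at about 58.7 mm, so the pad is home. Next I'll measure the valve from two opposed wrist poses, which cancels camera bias, and then the key.

```bash
python3 - <<'E'
from h import *
import pickle
yaw=.219; arm.grip(.05); out=[]
v=np.array([.4643,.0710]);k=np.array([.484,.2478])
for nm,p,a,h in(("v",v,yaw+np.pi,.19),("v",v,yaw,.19),("k",k,-.152,.216)):
    R=down(a); arm.move_to((*(p-.055*R[:2,0]),h),R); arm.sleep(.25)
    c=arm.get_calibration("wrist"); im=arm.snapshot("wrist"); out.append((nm,im,c,R))
pickle.dump(out,open("v.pkl","wb")); print(arm.current_t())
for i,(nm,im,c,R) in enumerate(out):
    cv2.imwrite(f"pics/v{i}.png",im[...,::-1]); H=hsv(im)
    if nm=="v":
        m=cv2.inRange(H,(100,100,50),(125,255,255)); m[260:]=0
        cs,hi=cv2.findContours(m,cv2.RETR_CCOMP,cv2.CHAIN_APPROX_NONE)
        b=max([x for x,y in zip(cs,hi[0]) if y[3]>=0],key=cv2.contourArea); z=.062
    else:
        b=blobs(cv2.inRange(H,(20,120,90),(32,255,255)),(200,60,440,260))[0]; z=.088
    r=cv2.minAreaRect(b);B=np.array([onz(p,c,z)[:2] for p in cv2.boxPoints(r)]);e=[B[1]-B[0],B[2]-B[1]]
    print(nm,r,B.mean(0).round(4),[np.linalg.norm(q).round(4) for q in e],[((np.arctan2(q[1],q[0])+np.pi/4)%(np.pi/2)-np.pi/4).round(3) for q in e])
C=np.hstack([im[40:260,220:420] for _,im,_,_ in out]);cv2.imwrite("pics/vc.png",C[...,::-1])
E
```

```text
30.6833
v ((320.5, 164.5), (49.0, 65.0), 0.0) [0.4632 0.0713] [np.float64(0.0504), np.float64(0.038)] [np.float64(0.204), np.float64(0.22)]
v ((319.9999694824219, 161.49996948242188), (47.99999237060547, 64.99998474121094), 0.0) [0.4637 0.0713] [np.float64(0.0502), np.float64(0.0371)] [np.float64(0.204), np.float64(0.22)]
k ((318.5, 162.0), (40.0, 13.0), 90.0) [0.4828 0.2473] [np.float64(0.0101), np.float64(0.0309)] [np.float64(-0.152), np.float64(-0.149)]
```

View pics/vc.png

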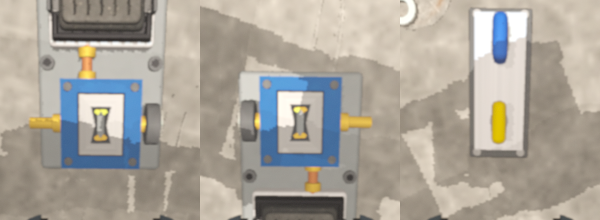

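The two valve views agree at (0.4635, 0.0713), and the yellow key is at (0.4829, 0.2473) with yaw −0.15. I'll grasp it, lift it and approach the keyway.

```bash
python3 - <<'E'
from h import *
k=(.4830,.2474);v=(.4635,.0713);R=down(-.15);R2=down(.214)
arm.move_to((*k,.10),R); arm.move_l((*k,.054),R,feed=.12); arm.grip(0.0)
print(arm.current_t(),arm.current_width(),arm.current_grasp_force(),arm.current_ee_pos())
if not .009<arm.current_width()<.015: raise SystemExit
arm.move_l((*k,.125),R,feed=.2); print(arm.current_width(),arm.current_t())
arm.move_to((*v,.118),R2); arm.sleep(.15); im=arm.snapshot("wrist"); cv2.imwrite("pics/held.png",im[...,::-1])
f0=arm.current_force(); np.save("f0.npy",f0); arm.move_l((*v,.108),R2,feed=.08)
print(arm.current_t(),f0,arm.current_force()-f0,arm.current_ee_pos())
im=arm.snapshot("side"); cv2.imwrite("pics/s1.png",cv2.resize(im[150:270,250:410],None,fx=4,fy=4)[...,::-1])
E
```

```text
32.4583 0.012055809449428813 30.00006526708603 [0.48302728 0.24743832 0.05407306]
0.011838808894533986 32.9667
34.1833 [-0.04160416  0.14886572 -1.08228077] [-0.10155921 -0.1210081  -0.5472644 ] [0.46314565 0.07166855 0.10762425]
```

View pics/s1.png

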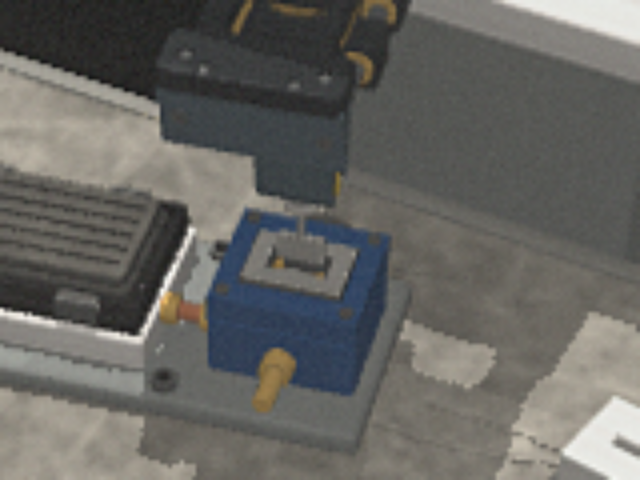

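The side view shows the blade hanging centred over the bow-tie slot at about (303,255) in the crop. I'll insert it, rocking under a limited push.

```bash
python3 - <<'E'
from h import *
v=np.array([.4637,.0711]);f0=np.load("f0.npy");yaw=.214
z=.108;log=[]
def rd(): 
    f=arm.current_force()-f0; p=arm.current_ee_pos(); log.append((round(float(arm.current_t()),2),round(float(p[2])*1e3,1),*np.round(f,1).tolist())); return f,p
while z>.1005:   # straight till the first pins
    z-=.0012; arm.move_l((*v,z),down(yaw),feed=.03); f,p=rd()
    if f[2]>7 or np.hypot(*f[:2])>12: break
print(log); log=[]
t0=arm.current_t(); s=1; side=np.hypot(*f[:2])>12 or p[2]>.1035
if not side:
  while arm.current_t()-t0<9 and p[2]>.0895:
    arm.move_to((*v,z),down(yaw+.29*s)); f,p=rd(); s=-s
    if f[2]>30: z+=.001; 
    elif f[2]>13: z+=.0003
    elif f[2]<9: z=min(z,p[2])-(.0004 if f[2]>5 else .0009)
for l in log: print(l)
print(z,arm.current_torque(),arm.current_width())
E
```

```text
[(34.48, 106.9, -0.2, -0.1, 0.4), (34.73, 105.6, 0.3, 0.3, 0.3), (34.98, 104.3, 0.5, -0.7, -0.3), (35.23, 103.1, 0.7, -0.2, -0.5), (35.48, 102.0, 0.5, 0.0, 1.2), (35.73, 101.1, -0.9, -0.4, 8.4)]
(36.12, 100.8, 0.7, 0.8, 0.7)
(36.76, 99.8, -0.4, -0.5, -0.3)
(37.39, 98.9, 1.1, 0.9, -0.3)
(38.02, 98.0, 0.6, -1.4, -0.2)
(38.66, 97.1, 1.0, 1.0, -0.2)
(39.29, 96.2, 0.9, -0.7, 0.1)
(39.92, 95.6, 0.1, 0.6, 6.7)
(40.56, 94.9, 0.1, -1.0, 0.5)
(41.19, 94.0, 0.9, 2.2, -0.6)
(41.83, 93.1, 0.2, -0.8, -0.4)
(42.46, 92.2, 1.5, 1.9, -0.3)
(43.09, 91.2, -0.1, -0.2, -0.6)
(43.73, 90.3, 0.4, 1.8, -1.2)
(44.36, 89.4, 0.4, -0.1, -0.9)
0.08848310491911267 [-0.16015533  0.02290638  0.0149819 ] 0.011641766204584448
```

The key has dropped past both pairs of pins. I'll straighten it, push it home and check before turning.

```bash
python3 - <<'E'
from h import *
v=np.array([.4637,.0711]);f0=np.load("f0.npy");yaw=.214;z=.0885
arm.move_to((*v,.0893),down(yaw)); log=[]
while z>.0715:
    z-=.0015 if z>.077 else .0006; arm.move_l((*v,z),down(yaw),feed=.04); f=arm.current_force()-f0; log.append((round(float(arm.current_ee_pos()[2])*1e3,1),*np.round(f,1).tolist()))
    if f[2]>13: break
print(arm.current_t(),z,log,arm.current_torque(),arm.current_width())
im=arm.snapshot("side"); cv2.imwrite("pics/s2.png",cv2.resize(im[150:270,250:410],None,fx=4,fy=4)[...,::-1])
E
```

```text
48.25 0.07289999999999996 [(86.8, 0.4, -1.6, -1.8), (85.4, -0.4, -0.1, -1.9), (83.9, -0.0, -0.3, -2.0), (82.4, 0.2, 1.0, -1.4), (80.9, 0.2, -0.0, -0.4), (79.4, 0.7, 0.5, -4.0), (77.9, 0.2, -0.8, -0.2), (76.5, 0.1, -0.1, 0.1), (75.9, 0.5, 0.4, 0.7), (75.3, 0.8, -0.2, 0.7), (74.7, 1.2, -0.5, 0.0), (74.1, -0.3, 0.0, 0.2), (73.9, -1.8, -0.0, 12.1), (73.7, -5.5, -0.1, 25.1)] [-0.1700248   1.14633586  0.02628975] 0.01201946377306093
```

View pics/s2.png

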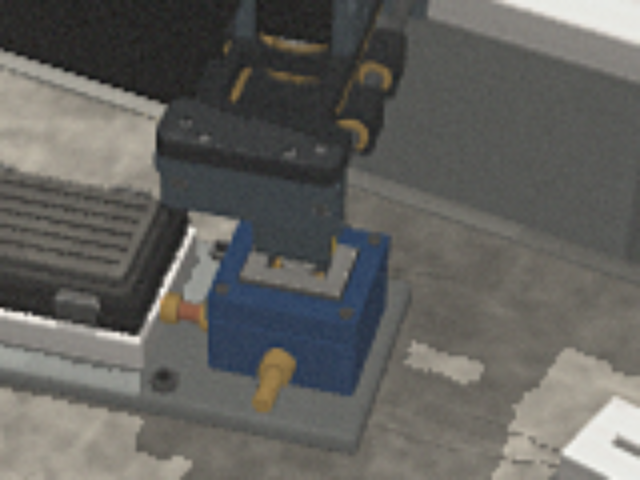

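The collar meets the face at 73.9 mm, which is where home should be. I'll ease the push a little and turn clockwise.

```bash
python3 - <<'E'
from h import *
v=np.array([.4637,.0711]);f0=np.load("f0.npy");yaw=.214
arm.move_l((*v,.0735),down(yaw),feed=.02); arm.sleep(.1); print((arm.current_force()-f0).round(1))
for a in(.3,.6,.9,1.2,1.4,1.55):
    arm.move_to((*v,.0735),down(yaw-a)); R=arm.current_tool_rot()
    print(a,round(float(yaw-np.arctan2(R[1,1],R[0,1])),3),(arm.current_force()-f0).round(1),arm.current_torque().round(2),arm.current_width(),arm.current_ee_pos().round(4),arm.current_t())
arm.sleep(.4)
im=arm.snapshot("side"); cv2.imwrite("pics/s3.png",cv2.resize(im[150:270,250:410],None,fx=4,fy=4)[...,::-1])
E
```

```text
[-2.9 -0.2 11.8]
0.3 0.301 [-2.  -0.6 11.7] [-0.15  0.41 -0.  ] 0.011711247973276922 [0.4639 0.0711 0.0739] 49.05
0.6 0.601 [-2.2  0.  12.8] [-0.08  0.62 -0.02] 0.012212822270592462 [0.4638 0.0711 0.0739] 49.45
0.9 0.901 [-3.9  0.6 13.6] [0.07 0.79 0.02] 0.011751508879311125 [0.4636 0.0712 0.0739] 49.85
1.2 1.201 [-2.6  1.6 14.1] [0.36 0.97 0.05] 0.012072291915983437 [0.4635 0.0713 0.0739] 50.25
1.4 1.401 [-4.1  3.6 14.4] [0.65 1.06 0.03] 0.011811610969937623 [0.4634 0.0713 0.0739] 50.5667
1.55 1.551 [-4.6  3.4 13.8] [0.68 1.01 0.07] 0.011797984090796158 [0.4634 0.0714 0.0739] 50.8417
```

View pics/s3.png

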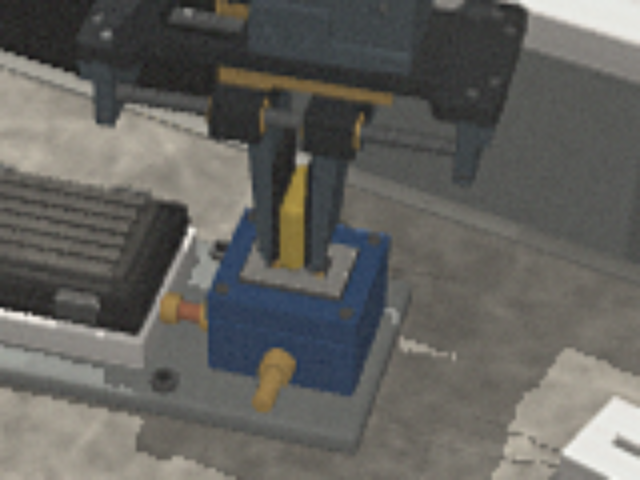

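The key is gripped, turned about 1.55 rad and its collar is down on the face, so I'm handing in.

```bash
python3 -c "
from h import *
print(arm.sign_off(),arm.current_t(),arm.current_grasp_force())"
```

```text
the job is handed in; nothing more can be done
the job is handed in; nothing more can be done
```

I handed the job in after about 51 of the 72 s: the pad is pressed home at both ends, and the yellow key is fully in the valve, still gripped and turned about 1.55 rad clockwise; the sign-off gave no pass or fail result.

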